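# Fit the flip-top tub into the bottle row

## Task

In the aquarium cabinet, a tight row stands in the low rack on the shelf. Nudge the two screw-capped bottles in it apart to open a gap between them, then slide the clear tub with the flip-top lid into that gap, so that it stands upright on the rack's floor in line with the row, its narrow side to the rack's open front. Do not tip the tub or the bottles over: both bottles end standing in the rack, one on either side of the tub.

Things in the scene. Friction and masses are not known exactly. Their poses are not given: they have to be found in the camera images.
- rack: low aluminium rack fixed to the shelf, 366 mm long (y) by 80 mm deep (x), open at its front (-x, towards the robot). Origin: centre of its underside; x to the back, y along the row, z up. Floor 6 mm thick; end stops 46 mm high, inner faces at y = +175 and -175 mm; back lip 16 mm high, inner face at x = +40 mm. Free floor of 26 to 137 mm at each end of the row, often unequal.
- bottle_a_c (a point): one of two like white square bottles with a round grey screw cap, side by side in the row near the rack's x = 0: body 46 x 46 mm, 60 mm high; cap 30 mm across, top at 85 mm; about 0.15 kg, slides on the rack's floor. Point: its centre, 42.5 mm over its underside; axes as the rack's at the start. Either may be the left one.
- bottle_b_c (a point): the other bottle: same shape, size, point and axes, 1 mm beside the first. 1 mm beyond each bottle, on its outer side, ends the row: a square carton and a square canister without caps, 46 x 46 mm, 74 to 78 mm high, about 0.13 kg, which slide along when a bottle is pushed against them.
- tub_c (a point): clear rectangular tub, white rings inside, closed white flip-top lid; 58 mm (x) by 46 mm (y, the narrow way), 110 mm high, about 0.12 kg, rigid; loose on the shelf in front of the rack, turned up to 20 degrees. A round clear screw-lid jar nearby is not meant. Point: its centre, 55 mm over its underside; z up. In the gap its x goes along the rack's x, either way round.

How it is judged:
On the way:
1. the bottles stand in the rack with a gap wide enough for the tub between them, while the tub is still outside the row (horizontal distance between bottle_a_c and bottle_b_c above 0.092 m and angle between each of bottle_a_c, bottle_b_c's own z axis and vertical below 0.17 rad and (x of tub_c in the frame of rack below -0.06 m or height (world z) of tub_c above 0.1 m)), for 0.2 s.
At the end, for the whole second after the job is handed in: Tub at rest, upright (10 deg) on the rack's floor between the bottles, centre within 20 mm of the rack's long centre line, its x within 12 deg of the rack's x (either way round); a bottle on each side, both upright (10 deg) on the rack's floor within 30 mm of that line (((y of bottle_a_c in the frame of tub_c between 0.035 and 0.18 m and y of bottle_b_c in the frame of tub_c between -0.18 and -0.035 m) or (y of bottle_b_c in the frame of tub_c between 0.035 and 0.18 m and y of bottle_a_c in the frame of tub_c between -0.18 and -0.035 m)) and x of tub_c in the frame of rack between -0.02 and 0.02 m and z of tub_c in the frame of rack between 0.055 and 0.068 m and angle between each of tub_c, bottle_a_c, bottle_b_c's own z axis and vertical below 0.17 rad and angle between the x axis of tub_c and the x axis of rack, either way round below 0.21 rad and x of bottle_a_c in the frame of rack between -0.03 and 0.03 m and z of bottle_a_c in the frame of rack between 0.038 and 0.059 m and y of bottle_a_c in the frame of rack between -0.175 and 0.175 m and x of bottle_b_c in the frame of rack between -0.03 and 0.03 m and z of bottle_b_c in the frame of rack between 0.038 and 0.059 m and y of bottle_b_c in the frame of rack between -0.175 and 0.175 m and linear speed of tub below 0.02 m/s); the robot touches nothing.
It fails at once if a bottle is knocked over (angle between any of bottle_a_c, bottle_b_c's own z axis and vertical above 0.6 rad).
It fails at once if the tub is tipped over (angle between tub_c's own z axis and vertical above 0.8 rad).
It also fails if it takes over 58 s, if anything falls off the work surface, if the arm or the gripper's body presses on something with over 40 N, if the wrist force passes 120 N, or if a joint passes its speed limit or range.

## Robot

A 6-joint arm with a two-finger parallel gripper is mounted at the origin on the work surface. World frame = base frame: x ahead of the robot, y to its left, z up, the work surface at z = 0. Lengths are in m, angles in rad, forces in N, time in s.
With the tool pointing down it reaches from about 0.35 to 0.775 m from the base axis. Payload 5.5 kg.
Tool frame: the origin (TCP) lies midway between the tips of the shut fingers; the grasp point (between the pads) lies 19 mm behind it; z points along the fingers, x is the direction in which the jaws open and shut, and the axes are right-handed (so a half turn about z gives the same grasp; the last joint's range is limited). The gripper opens to 85 mm and grips with 20 to 120 N. Pads are 22 mm wide; open, the fingers measure 114 mm over their backs; the gripper's body (76 mm by 85 mm) begins 54 mm behind the grasp point. The pads swing forward as they close: fully open they stand 13 mm farther back than shut.
Start: joints at [-1.319, 0.313, 0.046, 1.304, 0, 1.431], TCP at [0.22, -0.531, 0.231] pointing down, gripper open.
Joint ranges: [-2.76, 2.76], [-0.86, 1.69], [-1.03, 1.26], [-2.2, 2.34], [-1.47, 1.5], [-3.14, 3.14]. Speed limits (rad/s): [2.57, 2.57, 3.14, 3.14, 3.14, 3.14].

## Interface

Orientations are given as a unit quaternion [w, x, y, z].
In Python, from workcell import env gives the robot as it stands. The module is installed in compiled form; this text tells all that it offers.
- The arm moves only by the tool apply_moves, never from a script. Its argument "moves" is a list of rows, each a list of 3 entries, a list of its own where there are three numbers: the shift along the tool's x, y, z in cm, then the turn about the tool's z in degrees, then the opening, from 0 (shut) to 1 (fully open). In form: [[[x, y, z], yaw, gripper], ...]. A call has exactly 10 rows; each row is the pose to reach, as a shift and turn from the pose commanded when the call began, along the tool's axes at that moment; what a row does not reach only later rows make up. A row lasts 1/8 s, in which the tool goes at most 62.5 mm and 10.7 degrees, less where a joint would pass 70% of its speed; a pose out of reach is approached as far as the arm can. A call with a gripper value outside its range is refused whole. The fingers move at their own pace and stop on an object; "squeeze" is the grip in N (left out, the last holds). Time passes only in rows, so rows that repeat a pose let the fingers close, or fill a call up. It gives the time, the measured TCP pose, the force and the opening at its end, in the units of the state.
- env.get_state(): the state, without advancing time (a new reading comes with each control period).
- env.read_camera(name): name is "scene" or "top"; returns a dict with "pixels" (400x640x3 uint8, red, green, blue), "fov_y" (degrees; the focal length in pixels is half the picture's height over the tangent of half this angle, whatever the lens; pixels are square), "cx", "cy" (the principal point, pixels), "dist" ([k1, k2, p1, p2, k3] as OpenCV has them; the pictures are not rectified), "world_from_camera" (4x4, takes a point from camera to world coordinates). Camera axes: x right, y down, z forward; pixel columns grow to the right and rows downward; lengths in m; the calibration is good to about 2 mm. A picture is of the moment at which its call begins. There is no depth.
- env.hand_in(): hands the job in, once; it reports no verdict.
The state is a dict: "clock": time; "joint_pos": joint angles; "qvel": joint speeds; "tau": joint torques, N m; "tcp_pos": TCP position; "orientation": TCP orientation; "wrist_force": force on the tool from outside, world axes, zero at the start; "ft_torque": the same for the moment, N m; "finger_gap": finger opening in m.
Only numpy, scipy, OpenCV 4.12 (cv2) and the standard library are available. Lean on these libraries where they do the work, as an engineer would, in place of code of your own. Each camera call takes 0.05 s, during which the arm holds its last target.

## Working session

There is one attempt and no reset: what is moved stays moved. The work goes in short steps, Python scripts to look and compute and a tool call to move; the robot and the scene stay as the last step left them, time stands still between calls to the robot, and variables do not carry over. Pictures are saved under pics/ and viewed, and the job is handed in when it is done.

Besides the shell and the picture viewer there is one more tool, called after ">>>" by a JSON object that holds its "fn" and its "kwargs", one argument or row to a line. apply_moves: Moves the arm, as the interface text tells. Its arguments: {"type":"object","properties":{"moves":{"type":"array","items":{"type":"array"}},"squeeze":{"type":"number"}},"required":["moves"]}

```bash
mkdir -p pics; ls; python3 - <<'E'
from workcell import env
import cv2
s=env.get_state();print({k:s[k] for k in s})
for n in("scene","top"):
    r=env.read_camera(n);cv2.imwrite(f"pics/{n}0.png",r["pixels"][:,:,::-1])
    print(n,r["fov_y"],r["cx"],r["cy"],r["dist"],r["world_from_camera"])
E
```

```text
pics
{'clock': 0.0, 'joint_pos': array([-1.31863609e+00,  3.13978589e-01,  4.49856225e-02,  1.30359897e+00,
       -2.42817028e-06,  1.43119220e+00]), 'qvel': array([ 0.00191489, -0.0021467 ,  0.0018736 ,  0.00046709,  0.00164812,
        0.00131398]), 'tau': array([-1.42264613e-03, -4.80631077e+01,  2.98532045e+01,  1.94825430e-02,
        6.05738205e-05,  9.94200178e-06]), 'tcp_pos': array([ 0.21940672, -0.5309449 ,  0.230424  ]), 'orientation': array([-5.97223031e-04,  8.31209534e-01, -5.55958545e-01, -6.70354962e-04]), 'wrist_force': array([-0.2395997 ,  0.08818164,  0.95987699]), 'ft_torque': array([-0.02627672, -0.03384462,  0.00532218]), 'finger_gap': 0.08546312737198923}
scene 56.944205417868496 320.4476865865674 204.42342451097764 [-0.03194758  0.          0.          0.          0.        ] [[-0.38696755  0.55257935 -0.73818167  1.00437146]
 [ 0.92185622  0.21368308 -0.32329654  0.21493444]
 [-0.02091006 -0.80560263 -0.59208713  0.44939247]
 [ 0.          0.          0.          1.        ]]
top 52.025679299378275 320.3457491971109 195.7381164040033 [-0.02768363  0.          0.          0.          0.        ] [[ 0.01511228 -0.98728507  0.15823971  0.41889068]
 [-0.99936481 -0.02002221 -0.0294803   0.01700779]
 [ 0.03227377 -0.15769368 -0.98696054  0.74963046]
 [ 0.          0.          0.          1.        ]]
```

View pics/scene0.png

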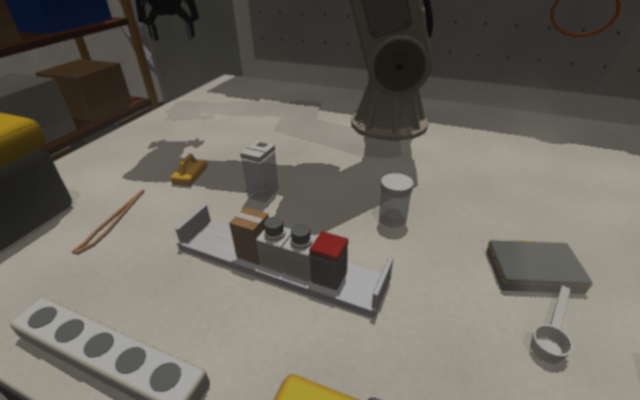

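View pics/top0.png

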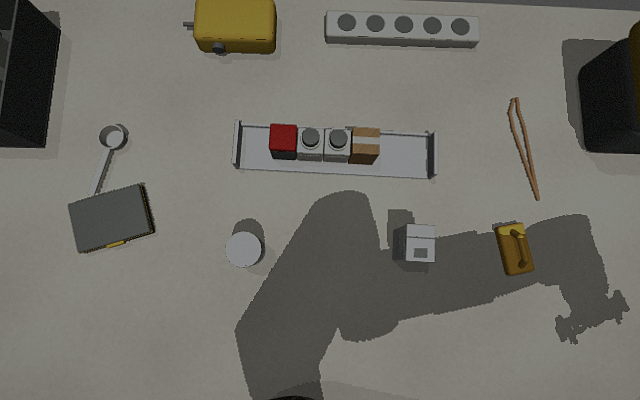

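The top picture shows the rack at about u 233–436, v 121–178. From left to right in it stand the red canister (283,141), the bottles with caps at (311,136) and (338,136), and the brown carton (366,146). The tub lid is near (418,243) and the round jar near (245,249). I'll zoom in to get exact corners.

```bash
python3 - <<'E'
import cv2
t=cv2.imread("pics/top0.png")
def z(im,u0,v0,u1,v1,f,n):
    c=cv2.resize(im[v0:v1,u0:u1],None,fx=f,fy=f,interpolation=cv2.INTER_CUBIC)
    c=cv2.convertScaleAbs(c,alpha=1.4)
    for u in range((u0+9)//10*10,u1,10):
        cv2.line(c,((u-u0)*f,0),((u-u0)*f,6 if u%50 else 14),(0,0,255),1)
        if u%50==0: cv2.putText(c,str(u),((u-u0)*f,24),0,.4,(0,0,255),1)
    for v in range((v0+9)//10*10,v1,10):
        cv2.line(c,(0,(v-v0)*f),(6,(v-v0)*f),(0,0,255),1); cv2.putText(c,str(v),(8,(v-v0)*f+4),0,.35,(0,0,255),1)
    cv2.imwrite(n,c)
z(t,225,110,445,190,3,"pics/t_rack.png")
z(t,375,200,455,275,7,"pics/t_tub.png")
s=cv2.imread("pics/scene0.png")
z(s,165,130,405,310,3,"pics/s_z.png")
E
```

```text
(no output)
```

View pics/t_rack.png

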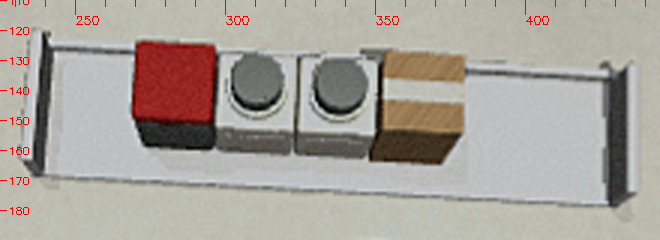

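View pics/t_tub.png

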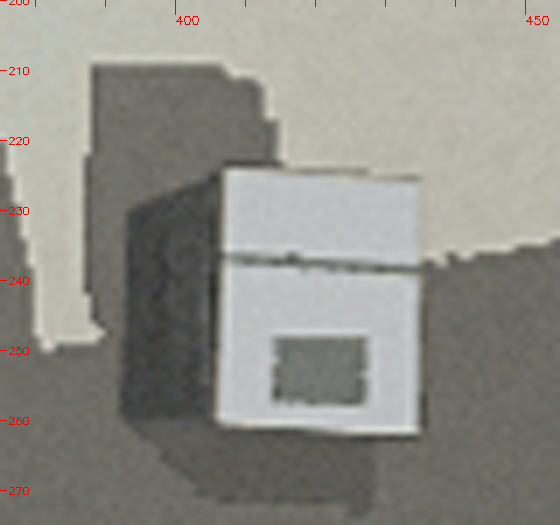

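View pics/s_z.png

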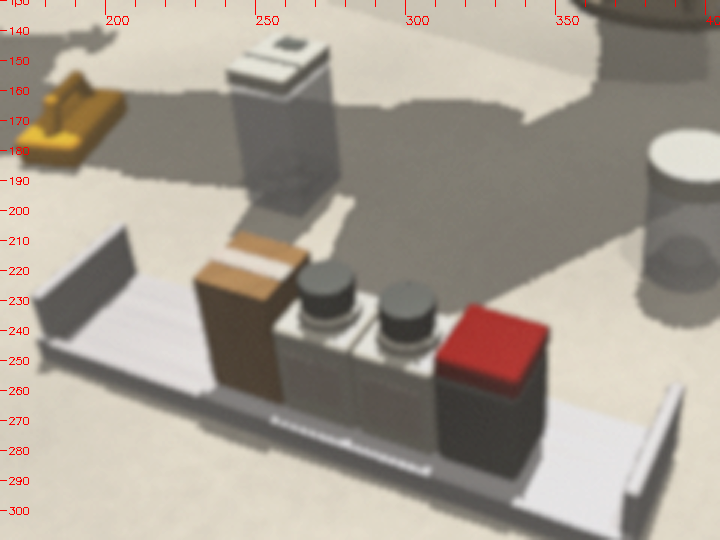

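```bash
cat > h.py <<'E'
import numpy as np, cv2
from workcell import env
def load():
    return {n:env.read_camera(n) for n in("scene","top")}
def K(r):
    f=200/np.tan(np.radians(r["fov_y"])/2); return np.array([[f,0,r["cx"]],[0,f,r["cy"]],[0,0,1.]])
def back(r,uv,z):
    p=cv2.undistortPoints(np.array(uv,float).reshape(-1,1,2),K(r),np.array(r["dist"])).reshape(-1,2)
    M=r["world_from_camera"]; d=np.c_[p,np.ones(len(p))]@M[:3,:3].T; o=M[:3,3]
    t=(np.asarray(z)-o[2])/d[:,2]; return o+d*t[:,None]
def proj(r,P):
    M=np.linalg.inv(r["world_from_camera"]); 
    return cv2.projectPoints(np.array(P,float).reshape(-1,3),cv2.Rodrigues(M[:3,:3])[0],M[:3,3],K(r),np.array(r["dist"]))[0].reshape(-1,2)
E
python3 - <<'E'
from h import *
np.set_printoptions(precision=4,suppress=True)
R=load();t=R["top"];s=R["scene"]
print("tub lid",back(t,[(407,224),(435.2,225.5),(434.8,262),(406,260.5)],.11))
print("tub lid scene",back(s,[(241.5,155),(261,162),(275,145),(254.5,142)],.11))
print("rack floor front L,R",back(t,[(240.5,168.5),(425,178.5)],.006))
print("stop tops: L back out, L front in(?), R",back(t,[(234.5,120),(241,120),(428,131),(437,131.5),(436,178)],.046))
print("scene stop tops",back(s,[(202,206),(173,231),(391,258),(372,295)],.046))
print("caps",back(t,[(308,136.5),(335.2,138)],.091))
print("caps scene",back(s,[(270,222),(296.5,229)],.091))
print("canister top",back(t,[(267,124),(294,124),(294,151),(266,148)],.082))
print("carton top",back(t,[(350.5,127),(377,128),(377,154),(349,153)],.082))
E
```

```text
tub lid [[ 0.4791 -0.1395  0.11  ]
 [ 0.4775 -0.1845  0.11  ]
 [ 0.4204 -0.1823  0.11  ]
 [ 0.4221 -0.1369  0.11  ]]
tub lid scene [[ 0.488  -0.1742  0.11  ]
 [ 0.4984 -0.125   0.11  ]
 [ 0.4286 -0.1333  0.11  ]
 [ 0.4314 -0.1793  0.11  ]]
rack floor front L,R [[ 0.5861  0.1432  0.006 ]
 [ 0.5747 -0.2005  0.006 ]]
stop tops: L back out, L front in(?), R [[ 0.6654  0.1513  0.046 ]
 [ 0.6657  0.1397  0.046 ]
 [ 0.654  -0.1966  0.046 ]
 [ 0.6535 -0.2131  0.046 ]
 [ 0.5677 -0.2086  0.046 ]]
scene stop tops [[ 0.5857 -0.2095  0.046 ]
 [ 0.6635 -0.2113  0.046 ]
 [ 0.5905  0.1496  0.046 ]
 [ 0.6707  0.143   0.046 ]]
caps [[ 0.624   0.0194  0.091 ]
 [ 0.6226 -0.026   0.091 ]]
caps scene [[ 0.6282 -0.0359  0.091 ]
 [ 0.6283  0.0098  0.091 ]]
canister top [[0.6471 0.0893 0.082 ]
 [0.6482 0.0436 0.082 ]
 [0.601  0.0424 0.082 ]
 [0.6051 0.0894 0.082 ]]
carton top [[ 0.6454 -0.0525  0.082 ]
 [ 0.6449 -0.0978  0.082 ]
 [ 0.5992 -0.0975  0.082 ]
 [ 0.5998 -0.0501  0.082 ]]
```

```bash
python3 - <<'E'
from h import *
np.set_printoptions(precision=4,suppress=True)
R=load();t=R["top"];s=R["scene"]
T=lambda P:np.array([225,110])+np.array(P)/3
S=lambda P:np.array([165,130])+np.array(P)/3
U=lambda P:np.array([375,200])+np.array(P)/7
lid=back(t,U([(224,168),(420,178),(420,434),(217,424)]),.11)
print("tub lid",lid,lid.mean(0))
l2=back(s,S([(229,80),(286,98),(328,50),(276,37)]),.11);print("tub lid scene",l2,l2.mean(0))
print("rack floor front L,R",back(t,T([(45,175),(607,205)]),.006))
print("stop tops",back(t,T([(33,28),(49,33),(637,62),(633,205)]),.046))
print("scene stop tops",back(s,S([(124,225),(35,298),(682,385),(628,490)]),.046))
print("caps",back(t,T([(257,83),(340,87)]),.091))
print("caps scene",back(s,S([(327,273),(407,297)]),.091))
print("canister top",back(t,T([(138,43),(216,43),(215,124),(133,113)]),.082).mean(0))
print("carton top",back(t,T([(386,53),(464,57),(462,131),(375,131)]),.082).mean(0))
E
```

```text
tub lid [[ 0.4791 -0.1395  0.11  ]
 [ 0.4776 -0.1842  0.11  ]
 [ 0.4204 -0.1826  0.11  ]
 [ 0.422  -0.1369  0.11  ]] [ 0.4498 -0.1608  0.11  ]
tub lid scene [[ 0.4938 -0.1709  0.11  ]
 [ 0.501  -0.1249  0.11  ]
 [ 0.4354 -0.1311  0.11  ]
 [ 0.4309 -0.1737  0.11  ]] [ 0.4653 -0.1502  0.11  ]
rack floor front L,R [[ 0.5864  0.1441  0.006 ]
 [ 0.5751 -0.2049  0.006 ]]
stop tops [[ 0.6667  0.1486  0.046 ]
 [ 0.6638  0.139   0.046 ]
 [ 0.6551 -0.2138  0.046 ]
 [ 0.5671 -0.2085  0.046 ]]
scene stop tops [[ 0.5801 -0.2037  0.046 ]
 [ 0.6576 -0.2083  0.046 ]
 [ 0.5904  0.1517  0.046 ]
 [ 0.6666  0.1452  0.046 ]]
caps [[ 0.6221  0.0149  0.091 ]
 [ 0.621  -0.0312  0.091 ]]
caps scene [[ 0.6237 -0.0313  0.091 ]
 [ 0.626   0.0156  0.091 ]]
canister top [0.6252 0.0607 0.082 ]
carton top [ 0.6215 -0.0782  0.082 ]
```

```bash
python3 - <<'E'
from h import *
R=load();t=R["top"];s=R["scene"]
c,a=np.array([.4498,-.1608]),np.radians(-2)
def box(c,a,h):
    X=np.array([np.cos(a),np.sin(a)]);Y=np.array([-X[1],X[0]])
    return [np.r_[c+i*.029*X+j*.023*Y,h] for i,j in((1,1),(1,-1),(-1,-1),(-1,1))]
outs=[]
for n,r,(u0,v0,u1,v1) in(("s",s,(225,125,295,215)),("t",t,(380,205,450,275))):
    f=6
    im=cv2.resize(cv2.convertScaleAbs(r["pixels"][:,:,::-1][v0:v1,u0:u1],alpha=1.4),None,fx=f,fy=f,interpolation=cv2.INTER_CUBIC)
    for h,col in((.11,(0,0,255)),(0,(255,0,0))):
        p=((proj(r,box(c,a,h))-[u0,v0]+.5)*f).astype(int); cv2.polylines(im,[p],True,col,1)
    cv2.imwrite(f"pics/ov_{n}.png",im)
E
```

```text
(no output)
```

View pics/ov_s.png

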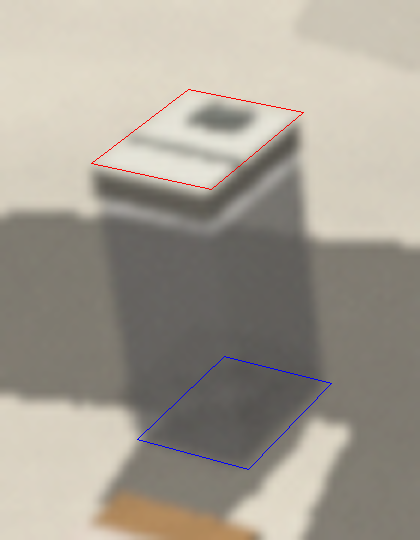

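View pics/ov_t.png

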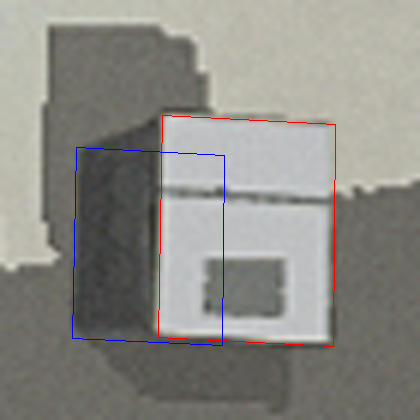

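The lid outline projected from (0.450,-0.161), yaw -2°, lies on the lid in both pictures: the red outline is at about (240–275, 140–156) in scene and (407–435, 224–262) in top. The rack centre is (0.621,-0.032) with yaw -1.9°. Bottle caps are at (0.622, 0.015) and (0.622,-0.031), with 60 mm free at +y and 106 mm at -y.

Plan: grip the -y bottle's cap with the jaws along x, slide it 62 mm toward -y (the carton moves with it), then lower the tub into the gap from above.

```bash
cat >> h.py <<'E'
def plan(x,y,z,ang):
    s=env.get_state();w,a,b,c=s["orientation"]
    from scipy.spatial.transform import Rotation as Ro
    M=Ro.from_quat([a,b,c,w]).as_matrix(); cur=np.degrees(np.arctan2(M[1,0],M[0,0]))
    d=M.T@(np.array([x,y,z])-s["tcp_pos"])*100
    print("t",round(s["clock"],2),"tcp",s["tcp_pos"].round(4),"ang",round(cur,2),"F",s["wrist_force"].round(1),"gap",round(s["finger_gap"],4))
    print("shift cm",d.round(2),"yaw",round(-(ang-cur),2), "q",s["joint_pos"].round(2))
E
python3 -c "
from h import *
plan(.622,-.031,.13,-1.9)"
```

```text
t 0.4 tcp [ 0.2195 -0.5314  0.2312] ang -67.55 F [ 0.3 -0.3 -0.1] gap 0.0855
shift cm [-30.88 -56.3   10.13] yaw -65.65 q [-1.32  0.31  0.05  1.3  -0.    1.43]
```

>>> {"fn": "apply_moves", "kwargs": {
  "moves": [
    [[-3, -5.5, 0], -9, 1],
    [[-6, -11, 0], -18, 1],
    [[-9, -16.5, 0], -27, 1],
    [[-12, -22, 0], -36, 1],
    [[-15, -27.5, 0], -45, 1],
    [[-18, -33, 0], -54, 1],
    [[-21, -38.5, 0], -63, 1],
    [[-24, -44, 0], -65.7, 1],
    [[-27.5, -50, 2], -65.7, 1],
    [[-30.9, -56.3, 5], -65.7, 1]
  ],
  "squeeze": 30
}}

```text
clock: 1.65
tcp_pos: [0.6085, -0.0479, 0.1914]
orientation: [0.0, 1.0, -0.016, 0.001]
wrist_force: [0.9, -0.4, 0.0]
finger_gap: 0.0857
```

```bash
python3 -c "
from h import *
plan(.622,-.031,.071,-1.9)"
```

```text
t 1.65 tcp [ 0.6085 -0.0479  0.1914] ang -1.82 F [ 0.9 -0.4  0. ] gap 0.0857
shift cm [ 1.27 -1.74 12.04] yaw 0.08 q [-0.21  0.39  0.06  1.24 -0.    1.39]
```

>>> {"fn": "apply_moves", "kwargs": {
  "moves": [
    [[0, 0, 0], 0, 0.75],
    [[0, 0, 0], 0, 0.75],
    [[0, 0, 1], 0, 0.75],
    [[0, 0, 2], 0, 0.75],
    [[0, 0, 3], 0, 0.75],
    [[0, 0, 4], 0, 0.75],
    [[0, 0, 5], 0, 0.75],
    [[0, 0, 5], 0, 0.75],
    [[0, 0, 5], 0, 0.75],
    [[0, 0, 5], 0, 0.75]
  ]
}}

```text
clock: 2.9
tcp_pos: [0.6071, -0.0496, 0.1414]
orientation: [0.0, 1.0, -0.016, 0.0]
wrist_force: [-0.1, -0.0, -0.4]
finger_gap: 0.0643
```

```bash
python3 -c "
from h import *
plan(.622,-.031,.071,-1.9)"
```

```text
t 2.9 tcp [ 0.6071 -0.0496  0.1414] ang -1.84 F [-0.1 -0.  -0.4] gap 0.0643
shift cm [ 1.42 -1.91  7.04] yaw 0.06 q [-0.21  0.42 -0.03  1.13 -0.    1.39]
```

>>> {"fn": "apply_moves", "kwargs": {
  "moves": [
    [[0.7, -1.0, 0], 0, 0.75],
    [[1.4, -1.9, 0], 0, 0.75],
    [[1.4, -1.9, 1.5], 0, 0.75],
    [[1.4, -1.9, 3], 0, 0.75],
    [[1.4, -1.9, 4.5], 0, 0.75],
    [[1.4, -1.9, 5.8], 0, 0.75],
    [[1.4, -1.9, 7], 0, 0.75],
    [[1.4, -1.9, 7], 0, 0.75],
    [[1.4, -1.9, 7], 0, 0.75],
    [[1.4, -1.9, 7], 0, 0.75]
  ]
}}

```text
clock: 4.15
tcp_pos: [0.622, -0.0313, 0.0717]
orientation: [0.0, 1.0, -0.016, 0.001]
wrist_force: [-0.6, 0.2, 0.1]
finger_gap: 0.0641
```

```bash
python3 -c "
from h import *
plan(.622,-.031,.071,-1.9)
R=load()
cv2.imwrite('pics/s1.png',cv2.resize(R['scene']['pixels'][150:320,150:410,::-1],None,fx=3,fy=3))"
```

```text
t 4.15 tcp [ 0.622  -0.0313  0.0717] ang -1.86 F [-0.6  0.2  0.1] gap 0.0641
shift cm [ 0.   -0.03  0.07] yaw 0.04 q [-0.18  0.49 -0.09  0.99 -0.    1.42]
```

View pics/s1.png

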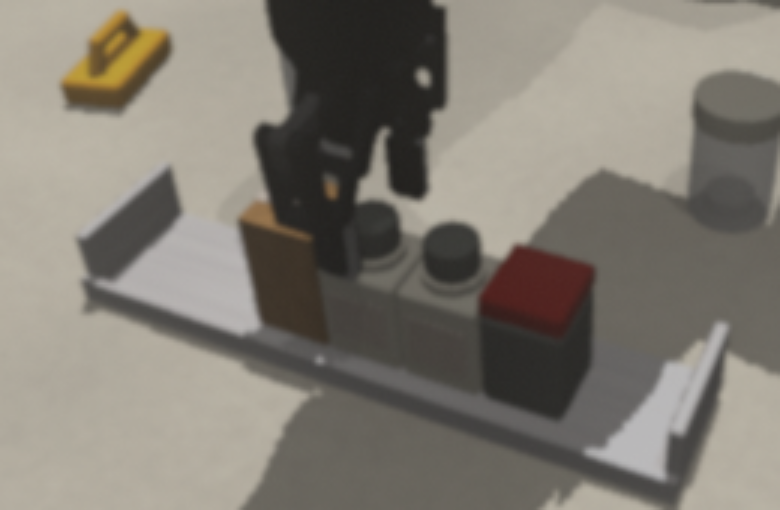

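The crop shows the back finger at (335,230) and the front finger at (405,165), straddling the cap of the carton-side bottle at (375,220). Closing and sliding toward -y (tool +y).

>>> {"fn": "apply_moves", "kwargs": {
  "moves": [
    [[0, 0, 0], 0, 0.6],
    [[0, 0, 0], 0, 0.5],
    [[0, 0, 0], 0, 0.4],
    [[0, 0, 0], 0, 0.3],
    [[0, 0, 0], 0, 0.2],
    [[0, 0, 0], 0, 0.2],
    [[0, 0, 0], 0, 0.2],
    [[0, 0, 0], 0, 0.2],
    [[0, 0, 0], 0, 0.2],
    [[0, 0, 0], 0, 0.2]
  ],
  "squeeze": 25
}}

```text
clock: 5.5
tcp_pos: [0.6232, -0.0314, 0.0722]
orientation: [0.0, 1.0, -0.016, 0.002]
wrist_force: [4.6, -0.4, 5.0]
finger_gap: 0.0289
```

>>> {"fn": "apply_moves", "kwargs": {
  "moves": [
    [[0, 0.3, 0], 0, 0.2],
    [[0, 0.6, 0], 0, 0.2],
    [[0, 0.9, 0], 0, 0.2],
    [[0, 1.2, 0], 0, 0.2],
    [[0, 1.5, 0], 0, 0.2],
    [[0, 1.8, 0], 0, 0.2],
    [[0, 2.1, 0], 0, 0.2],
    [[0, 2.4, 0], 0, 0.2],
    [[0, 2.7, 0], 0, 0.2],
    [[0, 3.0, 0], 0, 0.2]
  ]
}}

```text
clock: 6.75
tcp_pos: [0.6224, -0.0585, 0.0749]
orientation: [-0.002, 1.0, -0.015, 0.003]
wrist_force: [-0.7, 7.3, 21.7]
finger_gap: 0.0289
```

```bash
python3 -c "
from h import *
plan(.620,-.093,.0717,-1.9)
R=load()
cv2.imwrite('pics/s2.png',cv2.resize(R['scene']['pixels'][150:320,150:410,::-1],None,fx=3,fy=3))"
```

```text
t 6.75 tcp [ 0.6224 -0.0585  0.0749] ang -1.73 F [-0.7  7.3 21.7] gap 0.0289
shift cm [-0.14  3.45  0.31] yaw 0.17 q [-0.22  0.49 -0.08  0.99  0.01  1.38]
```

View pics/s2.png

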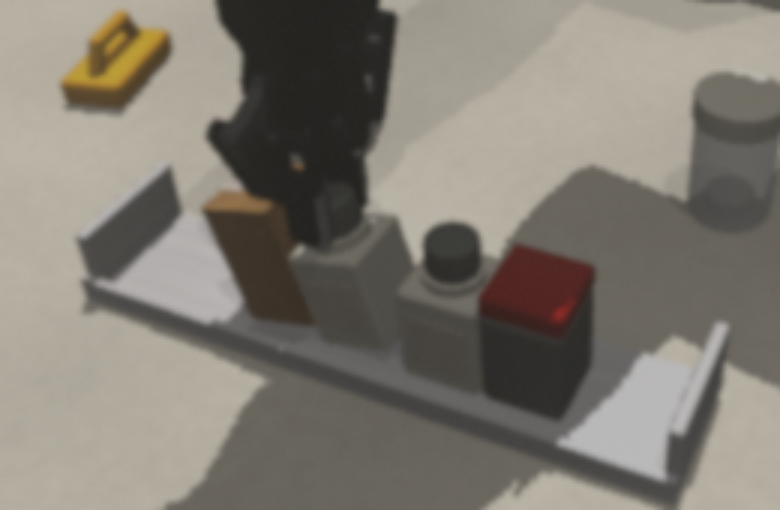

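The crop shows the gripped bottle leaning about 12° with its base lagging, and Fz at 22 N, so the fingertips are pressing on its shoulders and adding friction. I'll lift a little so it hangs upright, then carry on.

>>> {"fn": "apply_moves", "kwargs": {
  "moves": [
    [[0, 0, -0.1], 0, 0.2],
    [[0, 0, -0.2], 0, 0.2],
    [[0, 0, -0.3], 0, 0.2],
    [[0, 0, -0.4], 0, 0.2],
    [[0, -0.1, -0.5], 0, 0.2],
    [[0, -0.2, -0.6], 0, 0.2],
    [[0, -0.3, -0.7], 0, 0.2],
    [[0, -0.4, -0.8], 0, 0.2],
    [[0, -0.4, -0.8], 0, 0.2],
    [[0, -0.4, -0.8], 0, 0.2]
  ],
  "squeeze": 25
}}

```text
clock: 8.1
tcp_pos: [0.6204, -0.0572, 0.0789]
orientation: [0.0, 1.0, -0.016, -0.0]
wrist_force: [-0.2, 0.9, -2.9]
finger_gap: 0.0288
```

```bash
python3 -c "
from h import *
plan(.620,-.093,.0717,-1.9)
R=load()
cv2.imwrite('pics/s3.png',cv2.resize(R['scene']['pixels'][150:320,150:410,::-1],None,fx=3,fy=3))"
```

```text
t 8.1 tcp [ 0.6204 -0.0572  0.0789] ang -1.86 F [-0.2  0.9 -2.9] gap 0.0288
shift cm [0.08 3.58 0.72] yaw 0.04 q [-0.22  0.49 -0.08  1.01 -0.    1.38]
```

View pics/s3.png

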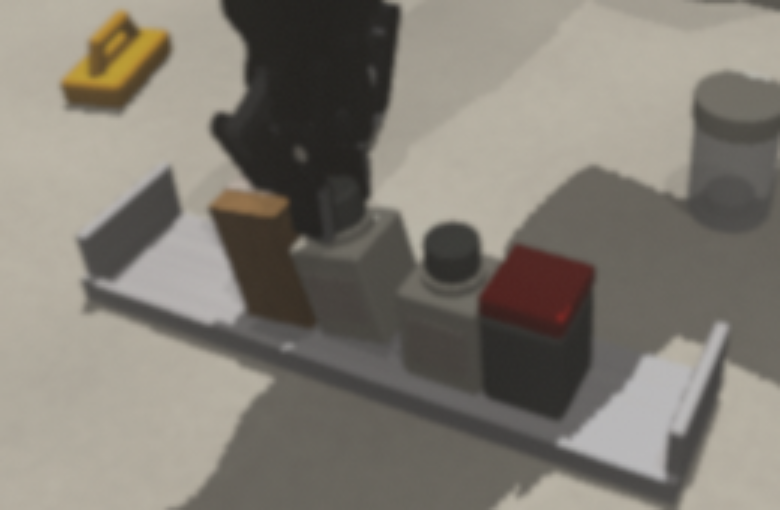

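It now hangs clear but keeps a lean of about 10° in the grip. I'll lower it until the edge touches, release so that it rocks flat, then regrip higher, clear of the shoulders, and carry it slightly lifted.

>>> {"fn": "apply_moves", "kwargs": {
  "moves": [
    [[0, 0, 0.1], 0, 0.2],
    [[0, 0, 0.2], 0, 0.2],
    [[0, 0, 0.3], 0, 0.2],
    [[0, 0, 0.4], 0, 0.2],
    [[0, 0, 0.4], 0, 0.3],
    [[0, 0, 0.3], 0, 0.4],
    [[0, 0, 0.1], 0, 0.5],
    [[0, 0, 0], 0, 0.6],
    [[0, 0, 0], 0, 0.7],
    [[0, 0, 0], 0, 0.75]
  ]
}}

```text
clock: 9.45
tcp_pos: [0.6205, -0.0572, 0.079]
orientation: [0.0, 1.0, -0.016, 0.0]
wrist_force: [0.4, -0.1, 1.3]
finger_gap: 0.0641
```

```bash
python3 -c "
from h import *
plan(.620,-.093,.0717,-1.9)
R=load()
cv2.imwrite('pics/s4.png',cv2.resize(R['scene']['pixels'][150:320,150:410,::-1],None,fx=3,fy=3))
cv2.imwrite('pics/t4.png',cv2.resize(R['top']['pixels'][100:200,220:450,::-1],None,fx=3,fy=3))"
```

```text
t 9.45 tcp [ 0.6205 -0.0572  0.079 ] ang -1.86 F [ 0.4 -0.1  1.3] gap 0.0641
shift cm [0.06 3.58 0.73] yaw 0.04 q [-0.22  0.49 -0.08  1.01 -0.    1.38]
```

View pics/s4.png

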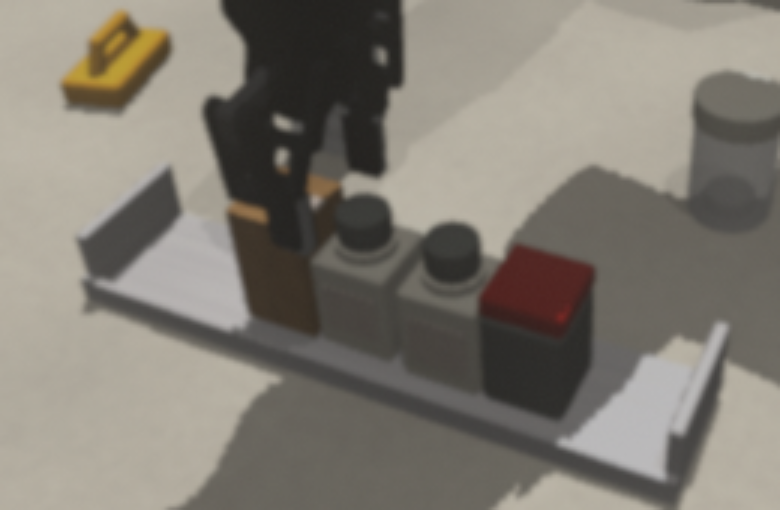

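View pics/t4.png

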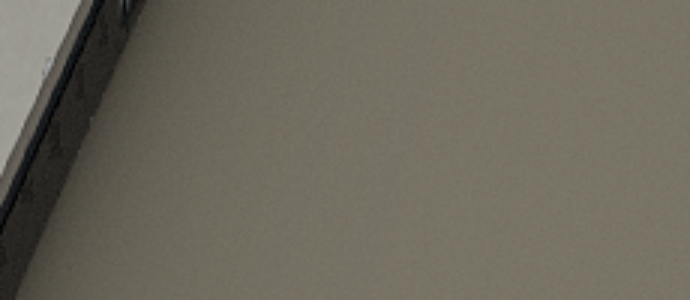

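Bottle and carton are upright again. The cap top is at about (363,208) in the crop. Top is blocked by the arm. Locating the cap from scene.

```bash
python3 -c "
from h import *
s=env.read_camera('scene')
P=np.array([(363,207),(452,237)])/3+150
print(back(s,P,.091).round(4))
im=cv2.resize(s['pixels'][195:290,220:360,::-1],None,fx=5,fy=5,interpolation=cv2.INTER_CUBIC);cv2.imwrite('pics/s5.png',cv2.convertScaleAbs(im,alpha=1.8))
"
```

```text
[[ 0.621  -0.0381  0.091 ]
 [ 0.626   0.0156  0.091 ]]
```

View pics/s5.png

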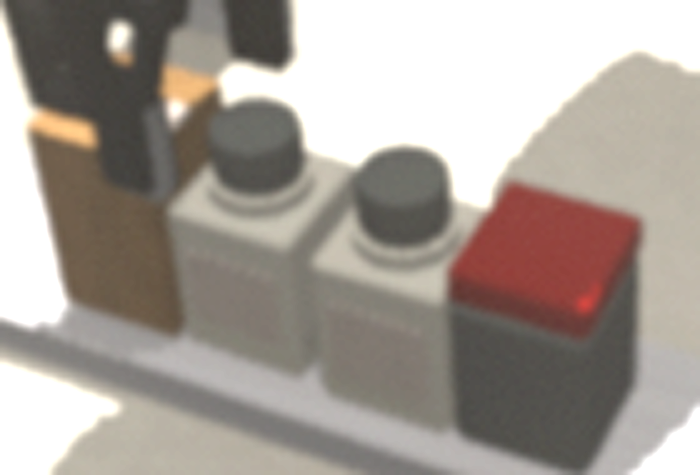

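>>> {"fn": "apply_moves", "kwargs": {
  "moves": [
    [[0.05, -0.6, -0.5], 0, 0.75],
    [[0.05, -1.2, -0.5], 0, 0.75],
    [[0.05, -1.87, -0.3], 0, 0.75],
    [[0.05, -1.87, 0], 0, 0.6],
    [[0.05, -1.87, 0.2], 0, 0.5],
    [[0.05, -1.87, 0.2], 0, 0.4],
    [[0.05, -1.87, 0.2], 0, 0.3],
    [[0.05, -1.87, 0.2], 0, 0.2],
    [[0.05, -1.87, 0.2], 0, 0.2],
    [[0.05, -1.87, 0.2], 0, 0.2]
  ],
  "squeeze": 40
}}

```text
clock: 10.85
tcp_pos: [0.6216, -0.0385, 0.077]
orientation: [0.0, 1.0, -0.016, -0.0]
wrist_force: [-0.8, 0.2, 0.5]
finger_gap: 0.0282
```

>>> {"fn": "apply_moves", "kwargs": {
  "moves": [
    [[0, 0, 0], 0, 0.2],
    [[0, 0, 0], 0, 0.2],
    [[0, 0, -0.1], 0, 0.2],
    [[0, 0, -0.2], 0, 0.2],
    [[0, 0, -0.3], 0, 0.2],
    [[0, 0, -0.4], 0, 0.2],
    [[0, 0, -0.5], 0, 0.2],
    [[0, 0, -0.5], 0, 0.2],
    [[0, 0, -0.5], 0, 0.2],
    [[0, 0, -0.5], 0, 0.2]
  ]
}}

```text
clock: 12.1
tcp_pos: [0.6216, -0.0385, 0.0819]
orientation: [0.0, 1.0, -0.016, -0.0]
wrist_force: [-0.1, -0.3, -2.1]
finger_gap: 0.0283
```

```bash
python3 -c "
from h import *
plan(.619,-.0925,.0717,-1.9)
s=env.read_camera('scene')
im=cv2.resize(s['pixels'][195:290,220:360,::-1],None,fx=5,fy=5,interpolation=cv2.INTER_CUBIC);cv2.imwrite('pics/s6.png',cv2.convertScaleAbs(im,alpha=1.8))
"
```

```text
t 12.1 tcp [ 0.6216 -0.0385  0.0819] ang -1.85 F [-0.1 -0.3 -2.1] gap 0.0283
shift cm [-0.08  5.41  1.02] yaw 0.05 q [-0.19  0.48 -0.08  1.01 -0.    1.41]
```

View pics/s6.png

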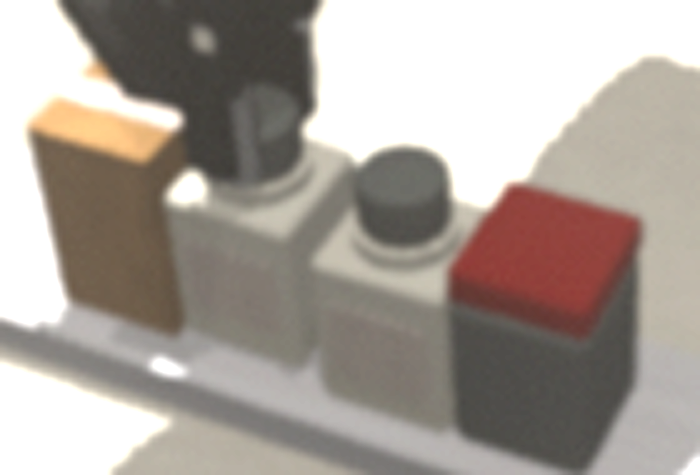

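The bottle hangs upright with about 5 mm clearance. Now carrying it along the row and setting it down.

>>> {"fn": "apply_moves", "kwargs": {
  "moves": [
    [[0, 0.5, 0.2], 0, 0.2],
    [[0, 1.0, 0.2], 0, 0.2],
    [[0, 1.5, 0.2], 0, 0.2],
    [[0, 2.1, 0.2], 0, 0.2],
    [[0, 2.7, 0.2], 0, 0.2],
    [[0, 3.3, 0.2], 0, 0.2],
    [[0, 3.9, 0.2], 0, 0.2],
    [[0, 4.5, 0.2], 0, 0.2],
    [[0, 5.0, 0.2], 0, 0.2],
    [[0, 5.5, 0.2], 0, 0.2]
  ]
}}

```text
clock: 13.4
tcp_pos: [0.6198, -0.0937, 0.08]
orientation: [0.0, 1.0, -0.016, 0.0]
wrist_force: [-1.0, 0.0, -2.0]
finger_gap: 0.0284
```

```bash
python3 -c "
from h import *
plan(.619,-.0935,.077,-1.9)
s=env.read_camera('scene')
im=cv2.resize(s['pixels'][185:300,190:360,::-1],None,fx=4,fy=4,interpolation=cv2.INTER_CUBIC);cv2.imwrite('pics/s7.png',cv2.convertScaleAbs(im,alpha=1.8))
"
```

```text
t 13.4 tcp [ 0.6198 -0.0937  0.08  ] ang -1.85 F [-1.  0. -2.] gap 0.0284
shift cm [-0.08 -0.02  0.3 ] yaw 0.05 q [-0.28  0.49 -0.07  1.01 -0.    1.33]
```

View pics/s7.png

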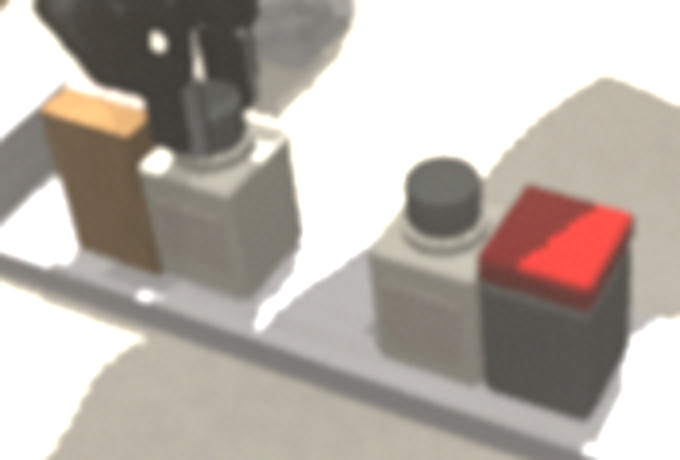

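Everything is upright and there is a wide gap. Lowering 3 mm, releasing and rising.

>>> {"fn": "apply_moves", "kwargs": {
  "moves": [
    [[0, 0, 0.15], 0, 0.2],
    [[0, 0, 0.3], 0, 0.2],
    [[0, 0, 0.3], 0, 0.2],
    [[0, 0, 0.3], 0, 0.3],
    [[0, 0, 0.3], 0, 0.45],
    [[0, 0, 0.2], 0, 0.6],
    [[0, 0, 0], 0, 0.75],
    [[0, 0, 0], 0, 0.85],
    [[0, 0, 0], 0, 1],
    [[0, 0, -2], 0, 1]
  ]
}}

```text
clock: 14.7
tcp_pos: [0.6184, -0.0931, 0.0984]
orientation: [-0.0, 1.0, -0.016, -0.002]
wrist_force: [0.1, 0.6, 0.4]
finger_gap: 0.0856
```

```bash
python3 -c "
from h import *
plan(.45,-.161,.15,-2)
s=env.read_camera('scene')
im=cv2.resize(s['pixels'][185:300,190:360,::-1],None,fx=4,fy=4,interpolation=cv2.INTER_CUBIC);cv2.imwrite('pics/s8.png',cv2.convertScaleAbs(im,alpha=1.8))
"
```

```text
t 14.7 tcp [ 0.6184 -0.0931  0.0984] ang -1.86 F [0.1 0.6 0.4] gap 0.0856
shift cm [-16.63   7.33  -5.1 ] yaw 0.14 q [-0.28  0.48 -0.04  1.06 -0.    1.33]
```

View pics/s8.png

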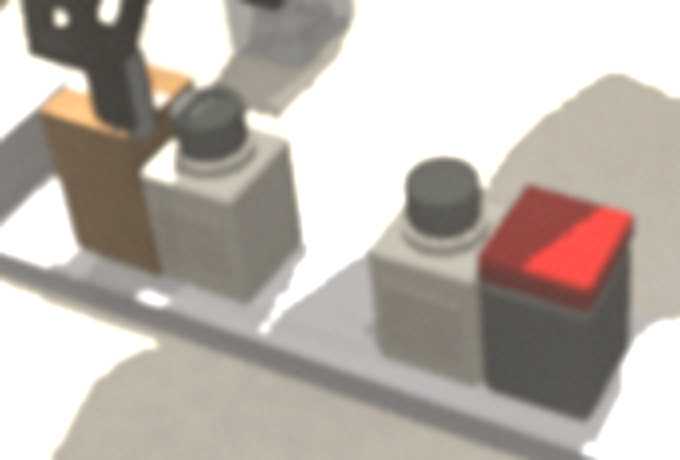

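Bottles are apart and upright. Next I rise and move over the tub.

>>> {"fn": "apply_moves", "kwargs": {
  "moves": [
    [[0, 0, -4], 0, 1],
    [[0, 0, -7], 0, 1],
    [[-3, 1.3, -7], 0, 1],
    [[-7, 3.1, -7], 0, 1],
    [[-11, 4.8, -7], 0, 1],
    [[-14.5, 6.4, -7], 0, 1],
    [[-16.6, 7.3, -7], 0, 1],
    [[-16.6, 7.3, -7], 0, 1],
    [[-16.6, 7.3, -7], 0, 1],
    [[-16.6, 7.3, -7], 0, 1]
  ]
}}

```text
clock: 16.0
tcp_pos: [0.4525, -0.1608, 0.1699]
orientation: [0.0, 1.0, -0.016, 0.0]
wrist_force: [0.5, -0.0, 0.1]
finger_gap: 0.0855
```

```bash
python3 -c "
from h import *
plan(.45,-.161,.075,-2)
R=load()
for n in R: cv2.imwrite(f'pics/{n}9.png',R[n]['pixels'][:,:,::-1])
"
```

```text
t 16.0 tcp [ 0.4525 -0.1608  0.1699] ang -1.8 F [ 0.5 -0.   0.1] gap 0.0855
shift cm [-0.25  0.02  9.49] yaw 0.2 q [-0.51  0.16 -0.31  1.1   0.    1.09]
```

View pics/top9.png

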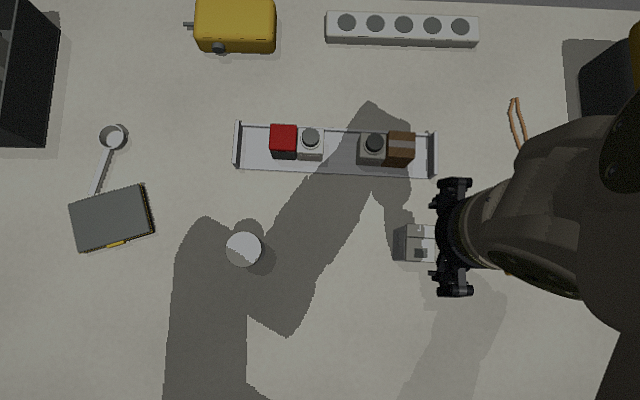

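View pics/scene9.png

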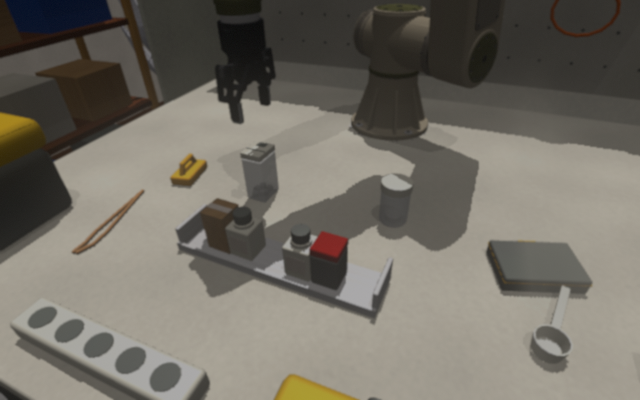

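Top shows the caps at (311,136) and (375,143), all pieces standing, and the tub undisturbed under the hand. Measuring the gap, then descending on the tub.

```bash
python3 -c "
from h import *
t=env.read_camera('top')
im=cv2.resize(t['pixels'][110:190,260:440,::-1],None,fx=4,fy=4,interpolation=cv2.INTER_CUBIC);cv2.imwrite('pics/t10.png',cv2.convertScaleAbs(im,alpha=1.5))
"
```

```text
(no output)
```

View pics/t10.png

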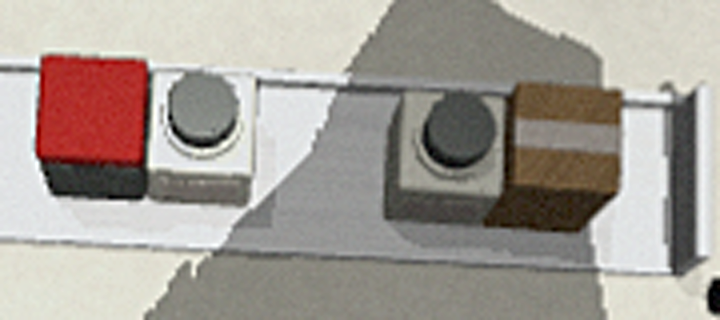

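>>> {"fn": "apply_moves", "kwargs": {
  "moves": [
    [[-0.25, 0, 0], 0, 1],
    [[-0.25, 0, 1.5], 0, 1],
    [[-0.25, 0, 3], 0, 1],
    [[-0.25, 0, 4.5], 0, 1],
    [[-0.25, 0, 6], 0, 1],
    [[-0.25, 0, 7.5], 0, 1],
    [[-0.25, 0, 9], 0, 1],
    [[-0.25, 0, 10.3], 0, 1],
    [[-0.25, 0, 10.3], 0, 1],
    [[-0.25, 0, 10.3], 0, 1]
  ],
  "squeeze": 30
}}

```text
clock: 17.4
tcp_pos: [0.4493, -0.1611, 0.0672]
orientation: [0.0, 1.0, -0.016, 0.0]
wrist_force: [-0.7, 0.0, 0.1]
finger_gap: 0.0853
```

```bash
python3 -c "
from h import *
t=env.read_camera('top');s=env.read_camera('scene')
C=back(t,np.array([(203,107),(460,128)])/4+[260,110],.091);print(C,C.mean(0),np.linalg.norm(C[0]-C[1]))
im=cv2.resize(s['pixels'][80:215,200:310,::-1],None,fx=4,fy=4);cv2.imwrite('pics/s11.png',im)
"
```

```text
[[ 0.62369507  0.01483488  0.091     ]
 [ 0.61733754 -0.09271628  0.091     ]] [ 0.62051631 -0.0389407   0.091     ] 0.10773889870178002
```

View pics/s11.png

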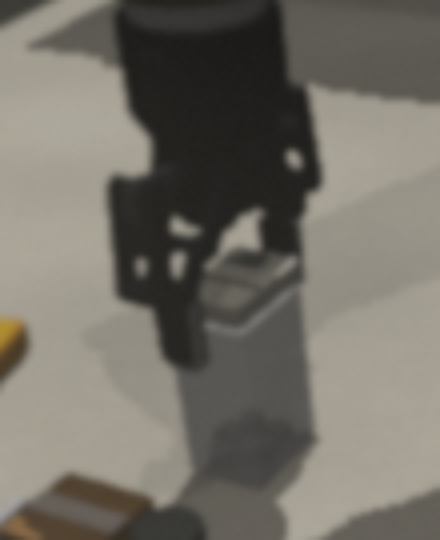

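>>> {"fn": "apply_moves", "kwargs": {
  "moves": [
    [[0, 0, 0], 0, 0.85],
    [[0, 0, 0], 0, 0.75],
    [[0, 0, 0], 0, 0.65],
    [[0, 0, 0], 0, 0.55],
    [[0, 0, 0], 0, 0.5],
    [[0, 0, 0], 0, 0.5],
    [[0, 0, 0], 0, 0.5],
    [[0, 0, 0], 0, 0.5],
    [[0, 0, -0.5], 0, 0.5],
    [[0, 0, -1], 0, 0.5]
  ],
  "squeeze": 30
}}

```text
clock: 18.75
tcp_pos: [0.4483, -0.1605, 0.0766]
orientation: [-0.0, 1.0, -0.016, -0.001]
wrist_force: [-0.3, -0.0, -1.6]
finger_gap: 0.0579
```

Tub gripped (57.9 mm, about 1.6 N of weight). The gap centre is at (0.6205,-0.039), with 108 mm between bottle centres. Lifting.

>>> {"fn": "apply_moves", "kwargs": {
  "moves": [
    [[0, 0, -2], 0, 0.5],
    [[0, 0, -4], 0, 0.5],
    [[0, 0, -6], 0, 0.5],
    [[0, 0, -8], 0, 0.5],
    [[0, 0, -10], 0, 0.5],
    [[0, 0, -11], 0, 0.5],
    [[0, 0, -11], 0, 0.5],
    [[0, 0, -11], 0, 0.5],
    [[0, 0, -11], 0, 0.5],
    [[0, 0, -11], 0, 0.5]
  ]
}}

```text
clock: 20.0
tcp_pos: [0.4488, -0.1607, 0.1864]
orientation: [-0.0, 1.0, -0.016, -0.0]
wrist_force: [0.7, -0.1, -1.3]
finger_gap: 0.0579
```

```bash
python3 -c "
from h import *
plan(.6205,-.039,.19,-1.86)"
```

```text
t 20.0 tcp [ 0.4488 -0.1607  0.1864] ang -1.85 F [ 0.7 -0.1 -1.3] gap 0.0579
shift cm [ 16.77 -12.72  -0.37] yaw 0.01 q [-0.51  0.14 -0.28  1.14 -0.    1.09]
```

>>> {"fn": "apply_moves", "kwargs": {
  "moves": [
    [[2, -1.5, -0.4], 0, 0.5],
    [[4.5, -3.4, -0.4], 0, 0.5],
    [[7.5, -5.7, -0.4], 0, 0.5],
    [[10.5, -8, -0.4], 0, 0.5],
    [[13.5, -10.2, -0.4], 0, 0.5],
    [[15.5, -11.8, -0.4], 0, 0.5],
    [[16.8, -12.7, -0.4], 0, 0.5],
    [[16.8, -12.7, -0.4], 0, 0.5],
    [[16.8, -12.7, -0.4], 0, 0.5],
    [[16.8, -12.7, -0.4], 0, 0.5]
  ]
}}

```text
clock: 21.25
tcp_pos: [0.6204, -0.0401, 0.1912]
orientation: [0.0, 1.0, -0.017, -0.0]
wrist_force: [-0.7, -0.6, -1.3]
finger_gap: 0.0578
```

```bash
python3 -c "
from h import *
plan(.6205,-.039,.0745,-1.86)
s=env.read_camera('scene')
im=cv2.resize(s['pixels'][120:310,165:405,::-1],None,fx=3,fy=3,interpolation=cv2.INTER_CUBIC)
st=env.get_state()['tcp_pos'];b=st-[0,0,.0672]
a=np.radians(-1.86);X=np.array([np.cos(a),np.sin(a),0]);Y=np.array([-X[1],X[0],0])
for h,c in((0,(255,0,0)),(.11,(0,0,255))):
    P=[b+[0,0,h]+i*.029*X+j*.023*Y for i,j in((1,1),(1,-1),(-1,-1),(-1,1))]
    cv2.polylines(im,[((proj(s,P)-[165,120]+.5)*3).astype(int)],True,c,1)
cv2.imwrite('pics/s12.png',cv2.convertScaleAbs(im,alpha=1.6))
"
```

```text
t 21.25 tcp [ 0.6204 -0.0401  0.1912] ang -1.91 F [-0.7 -0.6 -1.3] gap 0.0578
shift cm [ 1.000e-02 -1.100e-01  1.167e+01] yaw -0.05 q [-0.19  0.42  0.1   1.25 -0.    1.41]
```

View pics/s12.png

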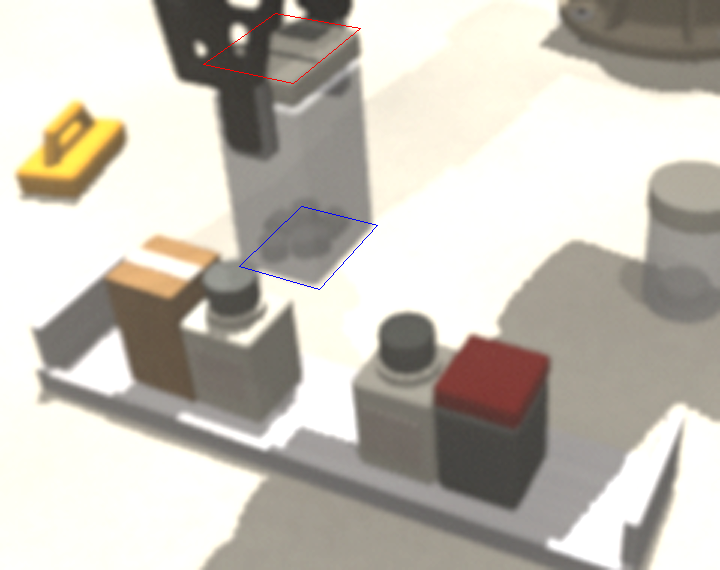

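The held tub's outline matches its expected box to about 2–3 mm; its base corner is near (320,289) in the crop, over the gap. Descending in stages.

>>> {"fn": "apply_moves", "kwargs": {
  "moves": [
    [[0, -0.1, 1], 0, 0.5],
    [[0, -0.1, 2], 0, 0.5],
    [[0, -0.1, 3], 0, 0.5],
    [[0, -0.1, 4], 0, 0.5],
    [[0, -0.1, 5], 0, 0.5],
    [[0, -0.1, 6], 0, 0.5],
    [[0, -0.1, 7], 0, 0.5],
    [[0, -0.1, 7.6], 0, 0.5],
    [[0, -0.1, 7.6], 0, 0.5],
    [[0, -0.1, 7.6], 0, 0.5]
  ]
}}

```text
clock: 22.55
tcp_pos: [0.6214, -0.0385, 0.1153]
orientation: [0.0, 1.0, -0.016, 0.0]
wrist_force: [0.5, 0.1, -1.2]
finger_gap: 0.0579
```

```bash
python3 -c "
from h import *
plan(.6205,-.039,.0745,-1.86)
s=env.read_camera('scene')
im=cv2.resize(s['pixels'][150:310,190:370,::-1],None,fx=4,fy=4,interpolation=cv2.INTER_CUBIC)
cv2.imwrite('pics/s13.png',cv2.convertScaleAbs(im,alpha=1.6))
"
```

```text
t 22.55 tcp [ 0.6214 -0.0385  0.1153] ang -1.85 F [ 0.5  0.1 -1.2] gap 0.0579
shift cm [-0.09  0.06  4.08] yaw 0.01 q [-0.19  0.46 -0.03  1.08 -0.    1.41]
```

View pics/s13.png

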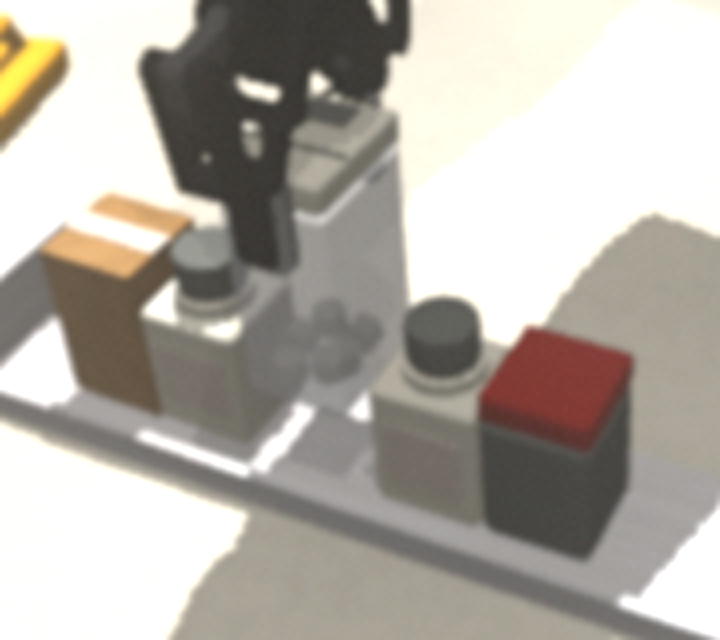

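The tub is in the gap, and the bottles are undisturbed on both sides. Last 4 cm.

>>> {"fn": "apply_moves", "kwargs": {
  "moves": [
    [[-0.1, 0, 0.8], 0, 0.5],
    [[-0.1, 0, 1.6], 0, 0.5],
    [[-0.1, 0, 2.4], 0, 0.5],
    [[-0.1, 0, 3.1], 0, 0.5],
    [[-0.1, 0, 3.6], 0, 0.5],
    [[-0.1, 0, 3.9], 0, 0.5],
    [[-0.1, 0, 4.1], 0, 0.5],
    [[-0.1, 0, 4.1], 0, 0.5],
    [[-0.1, 0, 4.1], 0, 0.5],
    [[-0.1, 0, 4.1], 0, 0.5]
  ]
}}

```text
clock: 23.85
tcp_pos: [0.6203, -0.0384, 0.0742]
orientation: [0.0, 1.0, -0.016, 0.0]
wrist_force: [0.0, 0.5, -1.1]
finger_gap: 0.0578
```

```bash
python3 -c "
from h import *
plan(.6205,-.039,.0732,-1.86)
s=env.read_camera('scene')
im=cv2.resize(s['pixels'][150:310,190:370,::-1],None,fx=4,fy=4,interpolation=cv2.INTER_CUBIC)
cv2.imwrite('pics/s14.png',cv2.convertScaleAbs(im,alpha=1.6))
"
```

```text
t 23.85 tcp [ 0.6203 -0.0384  0.0742] ang -1.85 F [ 0.   0.5 -1.1] gap 0.0578
shift cm [0.02 0.06 0.1 ] yaw 0.01 q [-0.19  0.49 -0.09  0.99 -0.    1.41]
```

View pics/s14.png

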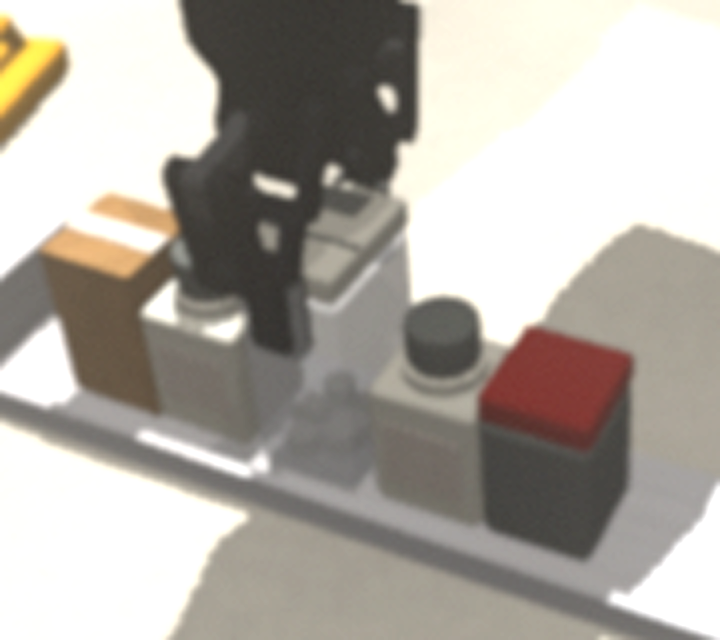

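The tub is about 1 mm above the floor, upright, in the gap. Lowering 2 mm, releasing, and rising straight up.

>>> {"fn": "apply_moves", "kwargs": {
  "moves": [
    [[0, 0, 0.1], 0, 0.5],
    [[0, 0, 0.2], 0, 0.5],
    [[0, 0, 0.2], 0, 0.5],
    [[0, 0, 0.1], 0, 0.6],
    [[0, 0, 0.1], 0, 0.7],
    [[0, 0, 0.1], 0, 0.8],
    [[0, 0, 0.1], 0, 0.9],
    [[0, 0, 0.1], 0, 1],
    [[0, 0, 0.1], 0, 1],
    [[0, 0, 0.1], 0, 1]
  ]
}}

```text
clock: 25.15
tcp_pos: [0.6201, -0.0384, 0.0729]
orientation: [0.0, 1.0, -0.016, -0.0]
wrist_force: [-0.6, -0.6, 0.4]
finger_gap: 0.0855
```

>>> {"fn": "apply_moves", "kwargs": {
  "moves": [
    [[0, 0, -1], 0, 1],
    [[0, 0, -2], 0, 1],
    [[0, 0, -4], 0, 1],
    [[0, 0, -6], 0, 1],
    [[0, 0, -8], 0, 1],
    [[0, 0, -10], 0, 1],
    [[0, 0, -12], 0, 1],
    [[-3, 5, -13], 0, 1],
    [[-6, 10, -13], 0, 1],
    [[-10, 16, -13], 0, 1]
  ]
}}

```text
clock: 26.4
tcp_pos: [0.5202, -0.1886, 0.2043]
orientation: [0.001, 1.0, -0.016, 0.001]
wrist_force: [0.5, -0.2, 0.3]
finger_gap: 0.0854
```

>>> {"fn": "apply_moves", "kwargs": {
  "moves": [
    [[-3, 5, 0], 0, 1],
    [[-6, 10, 0], 0, 1],
    [[-9, 14, 0], 0, 1],
    [[-9, 14, 0], 0, 1],
    [[-9, 14, 0], 0, 1],
    [[-9, 14, 0], 0, 1],
    [[-9, 14, 0], 0, 1],
    [[-9, 14, 0], 0, 1],
    [[-9, 14, 0], 0, 1],
    [[-9, 14, 0], 0, 1]
  ]
}}

```text
clock: 27.65
tcp_pos: [0.4262, -0.3241, 0.203]
orientation: [-0.0, 1.0, -0.016, -0.0]
wrist_force: [-0.6, -1.0, 0.1]
finger_gap: 0.0854
```

```bash
python3 -c "
from h import *
plan(.6205,-.039,.0732,-1.86)
R=load();s=R['scene'];t=R['top']
cv2.imwrite('pics/s15.png',cv2.convertScaleAbs(cv2.resize(s['pixels'][150:310,165:395,::-1],None,fx=3,fy=3,interpolation=cv2.INTER_CUBIC),alpha=1.6))
cv2.imwrite('pics/t15.png',cv2.convertScaleAbs(cv2.resize(t['pixels'][110:190,260:440,::-1],None,fx=4,fy=4,interpolation=cv2.INTER_CUBIC),alpha=1.5))
"
```

```text
t 27.65 tcp [ 0.4262 -0.3241  0.203 ] ang -1.84 F [-0.6 -1.   0.1] gap 0.0854
shift cm [ 18.51 -29.12  12.98] yaw 0.02 q [-0.8   0.25 -0.11  1.21 -0.    0.8 ]
```

View pics/s15.png

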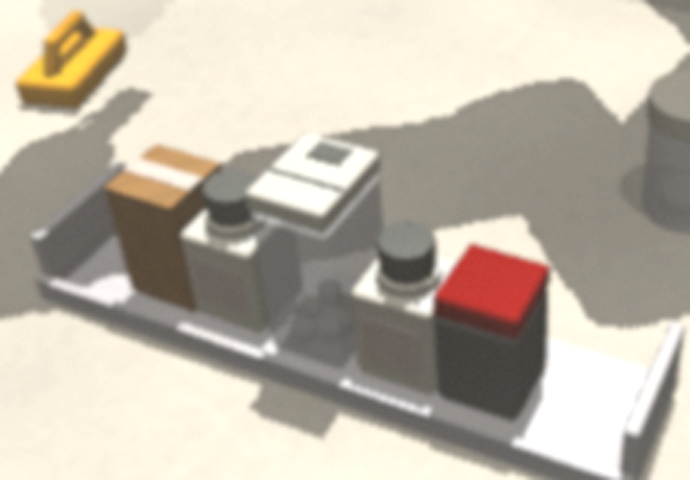

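View pics/t15.png

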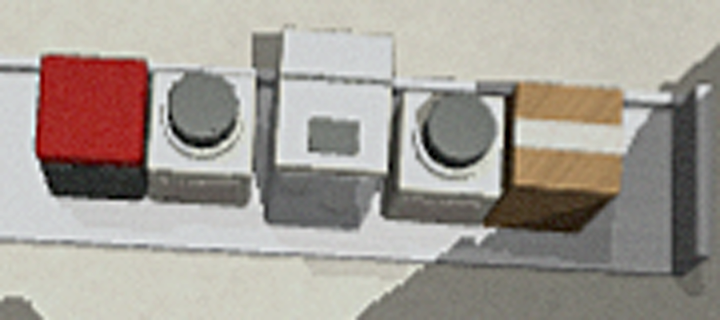

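Tub stands between the bottles, lid corners in the crop at (285,30), (393,35), (389,172), (276,166), and all is upright. Final numeric check.

```bash
python3 -c "
from h import *
t=env.read_camera('top')
o=np.array([260,110])
L=back(t,np.array([(285,30),(393,35),(389,172),(276,166)])/4+o,.116)
C=back(t,np.array([(203,107),(460,128)])/4+o,.091)
d=(L[0]+L[1]-L[2]-L[3])[:2];print('tub yaw',np.degrees(np.arctan2(d[1],d[0])))
a=np.radians(-1.86);X=np.array([np.cos(a),np.sin(a)]);Y=np.array([-X[1],X[0]])
for n,p in(('tub',L.mean(0)),('A',C[0]),('B',C[1])):
    q=p[:2]-[.6207,-.0317];print(n,'rack xy',q@X,q@Y)
"
```

```text
tub yaw -2.3105051908833745
tub rack xy -0.00038767987035594344 -0.006739015704554514
A rack xy 0.0014830895791961404 0.046607573505055434
B rack xy -0.0013802543978369902 -0.061093269364170096
```

All within the limits. Handing in.

```bash
python3 -c "
from h import *
print(env.hand_in(), env.get_state()['clock'])"
```

```text
the job is handed in; nothing more can be done
the job is handed in; nothing more can be done
```

The tub now stands upright in the rack between the two bottles, and the job was handed in at about 28 s. No verdict is reported, so the figures below come from my own last camera checks.

**What I did:**
- I opened the gap by moving only the carton-side bottle, about 62 mm toward -y, with the carton sliding along. The other bottle stayed where it was.
- I gripped the tub front and back, lowered it into the gap from above, and moved the arm clear.

**What went wrong on the way:** on the first drag the bottle leaned about 10–12° (by eye) and wrist Fz reached about 22 N, probably from the fingertips pressing on its shoulders. I set it down so it stood straight, regripped higher and carried it about 3–5 mm off the floor.

**Last checks, in the rack's frame:**

| Item | x (mm) | y (mm) | Limit on x |
|---|---|---|---|
| Tub | about 0 | -7 | ±20 mm |
| Canister-side bottle | +1 | +47 | ±30 mm |
| Carton-side bottle | -1 | -61 | ±30 mm |

- **Tub angle:** its x axis is within 1° of the rack's, against a limit of 12°.
- **Gap:** the bottles were 108 mm apart, centre to centre, before the tub went in; the limit is 92 mm.
- **Upright:** both pictures show the tub and both bottles standing. I judged this by eye and did not measure the final tilts.

No check failed at the end. Early on, one hand-read set of tub corners differed by about 15 mm between the two cameras. Projecting the box outline onto both pictures showed this was a reading error.

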